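# Bring a press eccentric to top dead centre on the bench centres

### The arm

A 6-joint arm with a two-finger parallel gripper is mounted at the origin on a cart in front of the work surface, level with it; the furniture and walls round the work are solid. World frame = base frame: x ahead of the robot, y to its left, z up, the work surface at z = 0. Lengths are in m, angles in degrees, forces in N, time in s.
With the tool pointing down it reaches from about 0.325 to 0.75 m from the base axis. Payload 7.6 kg.
Tool frame: the origin (TCP) lies midway between the tips of the shut fingers; the grasp point (between the pads) lies 19 mm behind it; z points along the fingers, y is the line along which they close (so a half turn about z gives the same grasp; the last joint's range is limited). The gripper opens to 85 mm and grips with 20 to 120 N. Pads are 22 mm wide; open, the fingers measure 114 mm over their backs; the gripper's body (76 mm by 85 mm) begins 54 mm behind the grasp point. The pads swing forward as they close: fully open they stand 13 mm farther back than shut.
Start: joints at [-79.601, 2.991, 80.254, -0, 96.75, -4.028], TCP at [0.131, -0.508, 0.231] pointing down, gripper open.
Joint ranges: [-166.34, 166.34], [-52.06, 124.39], [6.96, 135.62], [-60.46, 240.46], [14.63, 156.25], [-167.68, 167.68]. Speed limits (degrees/s): [147.25, 147.25, 172.46, 180, 180, 180].

### API

Orientations are given as a 3x3 rotation matrix whose columns are the frame's x, y, z axes.
In Python, from bench import r, cams, job, finder gives the robot as it stands.
- The arm moves only by the tool servo_tool, never from a script. Its argument "commands" is a list of rows, each a list of 3 entries, a list of its own where there are three numbers: the closure in counts, from 0 (fully open) to 255 (shut), then the shift along the tool's x, y, z in mm, then the turn, a rotation vector about the tool's x, y, z in degrees. A call has 1 to 5 rows; each row shifts and turns the commanded pose from where the row before left it, along the tool's axes as they then stand; what a row does not reach is not made up. A row lasts 1/10 s, in which the tool goes at most 50 mm and 8.59 degrees, less where a joint would pass 70% of its speed; a pose out of reach is approached as far as the arm can. A call with a gripper value outside its range is refused whole. The fingers move at their own pace and stop on an object; "grip_force" is the grip in N (left out, the last holds). Time passes only in rows, so rows that do not move let the fingers close. It gives the time, the measured TCP pose, the force, the opening and the grip force at its end, in the units of the state.
- r.state(): the state, without advancing time (a new reading comes with each control period).
- cams.capture(name): name is "scene" or "top" or "wrist"; returns a dict with "img" (420x560x3 uint8, red, green, blue), "z_map" (420x560 float32, m along the optical axis (not along the pixel's ray), 0 where there is no reading), "camera_matrix" (3x3 intrinsics, pixels), "R" (3x3) and "t" (3): a world point X has camera coordinates R X + t; the wrist camera has in their place "mount" (4x4, takes a point from camera to tool coordinates, whose origin is the TCP and whose axes are the flange's). Camera axes: x right, y down, z forward; pixel columns grow to the right and rows downward; lengths in m; the calibration is good to about 2 mm. The wrist camera is an equidistant fisheye: a pixel r from the principal point sees the ray r / f radians off the axis. A picture is of the moment at which its call begins: read the wrist's pose just before it.
- job.job_done(): hands the job in; it is judged then, once.
Trained networks look in a picture, given as the dict that the camera call returned (one of the last four; its "shot" number tells which), for a name from the list of things; names that differ only in an ending like _2 or _b are one class to them, and where a whole thing is asked for, a point or a joint stands for the part that bears it (a point fixed in the world has none). Each returns a list of dicts, best first, with "confidence" (0 to 1); they miss things now and then, are a little off and sometimes report something else, mostly with a low value. They report only what shows in the picture. A call takes as long as a camera call.
- finder.look_for(name, picture): "location" ([row, column] in pixels, amid what is visible of it).
- finder.silhouettes(name, picture): "mask" (420x560 bool, what is visible of it) and "location" ([row, column] in pixels, amid what is visible of it).
The state is a dict: "time_s": time; "joint_pos": joint angles; "joint_vel": joint speeds; "effort": joint torques, N m; "tool_pos": TCP position; "tool_rot": TCP orientation; "force": force on the tool from outside, world axes, zero at the start; "wrist_torque": the same for the moment, N m; "width": finger opening in m; "gripper_force": force on a finger pad.
Only numpy, scipy, OpenCV 4.12 (cv2) and the standard library are available. Lean on these libraries where they do the work, as an engineer would, in place of code of your own. Each camera call takes 0.05 s, during which the arm holds its last target. There are 200 camera calls.

### The job

The eccentric shaft of a crimping press is set up on the bench centres. Slide the dial indicator down its column by its black knob until the plunger bears on the eccentric and is pushed in about 4 mm; then turn the shaft with the crank to find the top dead centre, where the plunger is pushed up the farthest, and leave it standing there with your hand off. Treat the indicator gently: lower it slowly, do not force the plunger to the end of its travel, do not knock the gauge, and leave the tools lying round the fixture alone.

Things in the scene. Friction and masses are not known exactly. Their poses are not given: they have to be found in the camera images.
- bench_centres: Grey fixture fixed to the bench: bed 90 x 256 x 20 mm, crank headstock at its left end (+y), tailstock at its right (-y), indicator column (20 mm round, top at z = 234 mm) behind at x = +88 mm. Origin: underside of the bed, straight below the middle of the shaft; x across the bed away from the operator, y along the shaft towards the crank, z up. The shaft's axis runs along y at z = 85 mm
- shaft_axis (a point): Point on the shaft's axis in the middle of the eccentric, a steel disc 34 mm across and 18 mm wide whose centre lies 5 mm off the axis: its top swings 10 mm in all, up to 22 mm above this point at top dead centre. A carrier ties the shaft to the spindle at a chance angle: the high point comes up somewhere between crank -1.8 and -0.3 rad, where only the plunger shows
- crank (a joint): Crank on the headstock spindle, turns the shaft with it (rad): 0 with the handle straight up, positive leans it away from the operator (+x of bench_centres), negative towards the operator. Starts between 0.3 and 0.65. It stays where it is left (about 2 N at the handle turns it)
- handle (a point): Middle of the crank's black grip, a bar 13.6 mm in diameter and 40 mm long that spins freely on its pin and points outward along +y of bench_centres; it circles the shaft's axis at a radius of 42 mm in the plane y = 160 mm of bench_centres. The crank arm, 16 mm wide, ends 21 mm inward of this point
- lowering_knob (a point): Middle of the black knob (24 mm in diameter, 18 mm high, upright, free all round) on the bracket that carries the indicator; 40 mm behind the plunger (+x), 48 mm in front of the column; the bracket's top is 26 mm below this point. The bracket slides up and down the column for 56 mm with friction (about 4 N pushes it down, 11 N lifts it) and stays where it is left
- plunger (a joint): Indicator plunger (m): how far it is pushed up into the gauge; 0 hanging free, 0.020 at the end of its travel. Spring and weight press down with about 1.2 N at 0, 1.6 N at the end. One turn of the needle is 10 mm
- indicator: Dial gauge, 57 mm in diameter and 20 mm thick, white dial towards the operator; origin at its centre, z up; the plunger hangs straight down from it, its tip 76 mm below the centre when free
- screwdriver: Bystander: green-handled screwdriver, 163 mm long, lying before the fixture; origin at its middle underside
- tape_1: Bystander: black tape roll, 62 mm across, 19 mm high, lying before the fixture's tailstock end; origin at its middle underside
- diagonal_cutters: Bystander: cutters with green handles, 138 mm long, lying behind the fixture's tailstock end; origin at their middle underside
- ball_tip: Steel ball tip, 6 mm in diameter, at the lower end of the plunger, in line above the shaft's axis; origin at the ball's lowest point, z up. Riding on the eccentric it stands between z = 96 and 106.3 mm of bench_centres. About 34 mm of plunger shows below the gauge when free

How it is judged:
By the outcome, as a careful person would: the job done as asked, in the order asked, and still so for the second after the job is handed in, with the robot touching nothing.
It also fails if it takes over 56 s, if anything falls off the work surface, if the arm or the gripper's body presses on something with over 40 N, if the wrist force passes 120 N, or if a joint passes its speed limit or range.

## Working session

There is one attempt and no reset: what is moved stays moved. The work goes in short steps, Python scripts to look and compute and a tool call to move; the robot and the scene stay as the last step left them, time stands still between calls to the robot, and variables do not carry over. Pictures are saved under pics/ and viewed, at most 10 in all, crops included, and the job is handed in when it is done.

Besides the shell and the picture viewer there is one more tool, called after ">>>" in YAML: its name, and indented under it one key for each argument. servo_tool: Moves the arm, as the interface text tells. Its arguments: {"type":"object","properties":{"commands":{"type":"array","items":{"type":"array"}},"grip_force":{"type":"number"}},"required":["commands"]}

```bash
mkdir -p pics; cat > h.py <<'E'
import numpy as np, cv2
from bench import r,cams,job,finder
def save(p,n): cv2.imwrite('pics/'+n,p['img'][:,:,::-1])
def pt(p,row,col,z=None):
    K=p['camera_matrix']; d=p['z_map'][int(row),int(col)] if z is None else z
    c=np.array([(col-K[0,2])/K[0,0],(row-K[1,2])/K[1,1],1])*d
    return p['R'].T@(c-p['t'])
E
python3 - <<'E'
from h import *
s=r.state(); print(s['time_s'],s['tool_pos'],s['tool_rot'],s['width'])
for c in ['scene','top']:
    p=cams.capture(c); save(p,c+'0.png')
    print(c,p['R'].tolist(),p['t'],p['camera_matrix'].tolist())
    for n in ['bench_centres','handle','lowering_knob','indicator','ball_tip','shaft_axis','crank','screwdriver','tape_1','diagonal_cutters']:
        for f in finder.look_for(n,p)[:2]:
            ro,co=f['location']; print(n,round(f['confidence'],2),round(ro),round(co),pt(p,ro,co).round(3))
E
```

```text
0.0 [ 0.13077572 -0.50814065  0.23045457] [[ 9.68461375e-01  2.49163580e-01 -2.75930572e-04]
 [ 2.49163705e-01 -9.68460148e-01  1.54599184e-03]
 [ 1.17977099e-04 -1.56598526e-03 -9.99998767e-01]] 0.08532115190484843
scene [[0.8791878875383614, -0.47628184874623697, 0.013574202028122088], [-0.396450468411043, -0.7470327808728371, -0.5336375646429518], [0.2643022597377823, 0.4637861844171974, -0.8456043345686202]] [-0.51089595  0.03096536  1.21193733] [[546.4995670815123, 0.0, 277.1918458477719], [0.0, 546.4995670815123, 203.67222056711626], [0.0, 0.0, 1.0]]
bench_centres 0.94 215 293 [ 0.455 -0.297  0.092]
handle 0.96 193 284 [ 0.463 -0.244  0.096]
handle 0.56 225 247 [ 0.379 -0.236  0.021]
indicator 0.69 180 289 [ 0.445 -0.29   0.216]
shaft_axis 0.96 211 294 [ 0.462 -0.29   0.092]
crank 0.8 194 281 [ 0.458 -0.243  0.095]
crank 0.21 224 247 [ 0.379 -0.235  0.022]
screwdriver 0.66 230 248 [ 0.374 -0.247  0.022]
tape_1 0.95 296 270 [ 0.347 -0.401  0.008]
tape_1 0.17 264 353 [ 0.536 -0.419  0.006]
diagonal_cutters 0.72 263 355 [ 0.539 -0.42   0.012]
top [[0.016194422445305962, -0.9998000571153055, 0.011729726079279499], [-0.998208345110512, -0.01684223291532798, -0.0574146230690273], [0.057600698202327466, -0.010778913797679354, -0.9982815106892177]] [-0.29748799  0.43549467  0.98566015] [[487.14987343895365, 0.0, 271.72793550132775], [0.0, 487.14987343895365, 216.57287199363418], [0.0, 0.0, 1.0]]
bench_centres 0.57 205 268 [ 0.447 -0.282  0.216]
bench_centres 0.52 188 272 [ 0.478 -0.287  0.2  ]
handle 0.56 199 236 [ 0.467 -0.222  0.107]
lowering_knob 0.92 184 269 [ 0.48  -0.283  0.23 ]
indicator 0.87 205 268 [ 0.448 -0.281  0.224]
shaft_axis 0.96 206 269 [ 0.445 -0.283  0.217]
crank 0.69 198 234 [ 0.47  -0.217  0.091]
screwdriver 0.63 249 248 [ 0.372 -0.244  0.023]
tape_1 0.92 275 336 [ 0.322 -0.426 -0.001]
diagonal_cutters 0.58 182 329 [ 0.515 -0.408  0.009]
diagonal_cutters 0.33 200 239 [ 0.466 -0.227  0.087]
```

```bash
python3 - <<'E'
import cv2
a=cv2.imread('pics/scene0.png')[130:330,190:400]; b=cv2.imread('pics/top0.png')[130:330,170:380]
cv2.imwrite('pics/c0.png',cv2.resize(cv2.hconcat([a,b[:, :]]),None,fx=1.9,fy=1.9,interpolation=cv2.INTER_CUBIC))
E
```

```text
(no output)
```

View pics/c0.png

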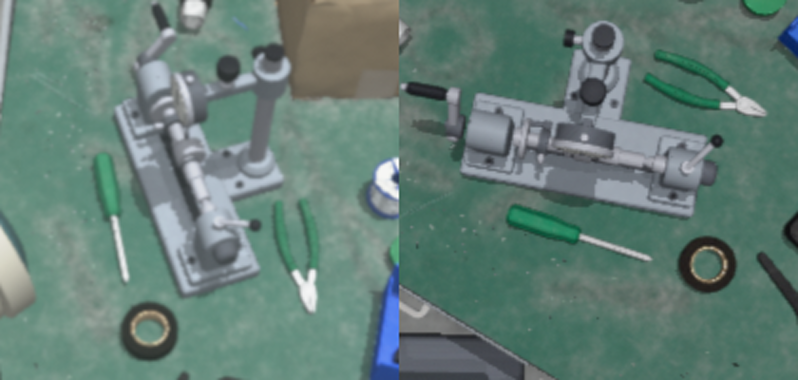

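The crop shows the fixture, with the handle at the crank end pointing back-left (top image about row 177, col 184). The knob is at top (178,272) and scene (166,310), and the bed corners are visible. Next I'll fit the pose from the bed corners.

```bash
cat >> h.py <<'E'
def ray(p,row,col,z):
    K=p['camera_matrix']; d=p['R'].T@np.array([(col-K[0,2])/K[0,0],(row-K[1,2])/K[1,1],1]); c=-p['R'].T@p['t']
    return c+d*(z-c[2])/d[2]
def tri(p,a,q,b):
    A=[];B=[]
    for P,(ro,co) in ((p,a),(q,b)):
        K=P['camera_matrix']; M=K@np.c_[P['R'],P['t']]
        for v,m in ((co,M[0]-co*M[2]),(ro,M[1]-ro*M[2])): A.append(m[:3]/np.linalg.norm(m[:3]));B.append(-m[3]/np.linalg.norm(m[:3]))
    return np.linalg.lstsq(np.array(A),np.array(B),rcond=None)[0]
def cloud(p):
    v,u=np.mgrid[:420,:560]; K=p['camera_matrix']; z=p['z_map']
    c=np.stack([(u-K[0,2])/K[0,0]*z,(v-K[1,2])/K[1,1]*z,z],-1)
    return (c-p['t'])@p['R']
E
python3 - <<'E'
from h import *
p=cams.capture('top'); q=cams.capture('scene')
f=lambda x,y,o,c0:(130+y/1.9,c0+(x-o)/1.9)
cs=[ray(p,*f(x,y,399,170),.02) for x,y in [(475,93),(461,174),(690,213),(712,135)]]
print(np.round(cs,3)); c=np.mean(cs,0)
e=(cs[0]+cs[1]-cs[2]-cs[3])/2; print('centre',c,'len',np.linalg.norm(e),'yaw y-axis',np.degrees(np.arctan2(-e[0],e[1])))
print('knob',tri(p,f(592,92,399,170),q,f(228,68,0,190)))
print('coltop',tri(p,f(602,36,399,170),q,f(271,53,0,190)))
print('handle',tri(p,f(428,91,399,170),q,f(160,18,0,190)))
# cloud checks
for P,n in((p,'top'),(q,'scene')):
    X=cloud(P); im=P['img'].astype(int); dark=(im.max(2)<60)&(P['z_map']>0)
    for nm,(a,b) in {'knob':((.48,-.28),.03),'handle':((.51,-.13),.06)}.items():
        m=dark&(np.hypot(X[...,0]-a,X[...,1]-b)<b.__abs__() )if 0 else dark&(np.hypot(X[...,0]-a,X[...,1]-b)<.05)&(X[...,2]>.06)
        v,u=np.nonzero(m)
        if len(v):
            Y=X[m]; print(n,nm,len(v),v.mean(),u.mean(),Y.mean(0).round(4),Y.min(0).round(3),Y.max(0).round(3))
    for nm in ['lowering_knob','handle','indicator','bench_centres']:
        for g in finder.silhouettes(nm,P)[:2]:
            m=g['mask']&(P['z_map']>0); print(n,nm,round(g['confidence'],2),m.sum(),np.round(g['location']),np.median(X[m],0).round(4),np.percentile(X[m],3,0).round(3),np.percentile(X[m],97,0).round(3))
E
```

```text
[[ 0.515 -0.163  0.02 ]
 [ 0.427 -0.15   0.02 ]
 [ 0.39  -0.396  0.02 ]
 [ 0.474 -0.419  0.02 ]]
centre [ 0.45154606 -0.28168519  0.02      ] len 0.254170809205487 yaw y-axis -8.910333912107102
knob [ 0.4907036  -0.28700913  0.22714581]
coltop [ 0.53693916 -0.29409899  0.231417  ]
handle [ 0.5017718  -0.12984728  0.1262723 ]Traceback (most recent call last):
  File "<stdin>", line 14, in <module>
ValueError: operands could not be broadcast together with shapes (420,560) (2,)
```

```bash
python3 - <<'E'
from h import *
print(r.state()['time_s'])
p=cams.capture('top'); q=cams.capture('scene'); w=cams.capture('wrist'); save(w,'w0.png')
print(w['mount'].round(4).tolist(),w['camera_matrix'].tolist())
C=np.array([.4515,-.2817,0]); R=np.array([[.988,.155,0],[-.155,.988,0],[0,0,1]])
for P,n in((p,'top'),(q,'scene')):
    X=cloud(P); F=(X-C)@R   # fixture coords
    v=P['z_map']>0
    for nm,(lo,hi) in {'knobtop':((.03,-.01,.2),(.05,.01,.26)),'column':((.075,-.015,.18),(.105,.015,.3)),'gauge':((-.02,-.035,.15),(.02,.035,.26)),'bed':((-.08,-.16,.012),(.045,.16,.027)),'handle':((-.01,.14,.07),(.07,.185,.16)),'ball':((-.01,-.01,.09),(.01,.01,.15))}.items():
        m=v&np.all((F>lo)&(F<hi),-1)
        if m.sum()>3: print(n,nm,m.sum(),np.median(F[m],0).round(4),np.percentile(F[m],2,0).round(4),np.percentile(F[m],98,0).round(4))
    for nm in ['ball_tip','indicator','plunger']:
        for g in finder.silhouettes(nm,P)[:1]:
            m=g['mask']&v; print(n,nm,round(g['confidence'],2),m.sum(),np.percentile(F[m],[3,50,97],axis=0).round(3).tolist())
E
```

```text
1.2
[[-0.0002, -0.9518, -0.3067, 0.0775], [1.0, -0.0005, 0.0008, 0.0001], [-0.0009, -0.3067, 0.9518, -0.1413], [0.0, 0.0, 0.0, 1.0]] [[325.19226210127806, 0.0, 281.90105682785077], [0.0, 325.19226210127806, 211.48558452091686], [0.0, 0.0, 1.0]]
top knobtop 145 [0.0394 0.0004 0.2318] [ 0.0302 -0.0091  0.228 ] [0.0495 0.0095 0.2348]
top column 302 [ 8.540e-02 -2.000e-04  2.111e-01] [ 0.0755 -0.0143  0.2032] [0.1037 0.0141 0.2354]
top gauge 513 [-0.0005  0.0015  0.2121] [-0.0112 -0.0238  0.1809] [0.0179 0.0275 0.2228]
top bed 2947 [-0.0207 -0.0072  0.0187] [-0.0777 -0.1422  0.0138] [0.0435 0.1211 0.0229]
top handle 174 [0.0267 0.1601 0.1225] [-0.0039  0.1407  0.0887] [0.0335 0.1831 0.126 ]
top ball 18 [-0.0081  0.001   0.0936] [-0.0099 -0.0059  0.0906] [-0.0065  0.0092  0.097 ]
top ball_tip 0.37 546 [[-0.121, -0.176, -0.001], [-0.094, -0.149, 0.017], [-0.067, -0.121, 0.02]]
top indicator 0.78 484 [[-0.011, -0.023, 0.185], [-0.001, 0.002, 0.213], [0.011, 0.027, 0.22]]
top plunger 0.28 468 [[-0.011, -0.022, 0.186], [-0.001, 0.003, 0.213], [0.014, 0.027, 0.221]]
scene knobtop 165 [ 0.0389 -0.0024  0.2315] [ 0.0303 -0.0092  0.2009] [0.0496 0.0087 0.2359]
scene column 304 [ 0.0853 -0.0064  0.2124] [ 0.0757 -0.0148  0.1831] [0.1034 0.0119 0.2371]
scene gauge 466 [-0.0033 -0.0063  0.2091] [-0.0113 -0.0247  0.1736] [0.0177 0.0235 0.2235]
scene bed 2449 [-0.0219 -0.0075  0.0203] [-0.0774 -0.1454  0.0143] [0.043  0.1076 0.0254]
scene handle 99 [0.0269 0.1604 0.1239] [0.0037 0.1409 0.0961] [0.0339 0.1825 0.1285]
scene ball 111 [0.0001 0.0003 0.0994] [-0.0093 -0.0071  0.0903] [0.0093 0.0096 0.1329]
scene ball_tip 0.48 451 [[-0.096, -0.073, 0.002], [-0.085, 0.018, 0.02], [-0.069, 0.068, 0.026]]
scene indicator 0.73 463 [[-0.011, -0.024, 0.138], [-0.003, -0.006, 0.209], [0.011, 0.023, 0.222]]
```

View pics/w0.png

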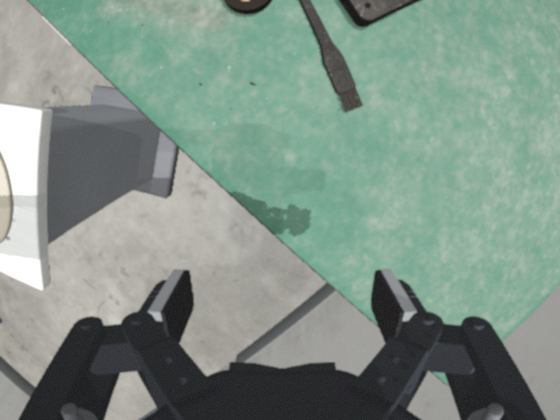

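The wrist view shows only the open fingers over the cart edge. The two camera fits of the fixture pose agree. My plan is to shut the gripper, push the knob down from above with the fingertips, and read the dial with the wrist camera.

>>> servo_tool:
  commands:
    - [255,[0,0,-50],[0,0,-8.3]]
    - [255,[0,0,-50],[0,0,-8.3]]
    - [255,[0,0,0],[0,0,-8.3]]
    - [255,[0,0,0],[0,0,-8.3]]
    - [255,[0,0,0],[0,0,-8.3]]
  grip_force: 30

```text
time_s: 2.15
tool_pos: [0.1308, -0.5085, 0.3317]
tool_rot: [[0.555, 0.832, 0.0], [0.832, -0.555, -0.001], [-0.001, 0.001, -1.0]]
force: [0.4, 0.0, -0.5]
width: 0.0121
gripper_force: 0.0
```

>>> servo_tool:
  commands:
    - [255,[0,0,0],[0,0,-8.3]]
    - [255,[0,0,0],[0,0,-8.3]]
    - [255,[0,0,0],[0,0,-8.3]]
    - [255,[0,0,0],[0,0,0]]

```text
time_s: 2.55
tool_pos: [0.1308, -0.5084, 0.3313]
tool_rot: [[0.158, 0.987, 0.0], [0.987, -0.158, -0.0], [-0.0, 0.0, -1.0]]
force: [-1.5, 0.2, -0.6]
width: 0.0002
gripper_force: 0.0
```

```bash
cat >> h.py <<'E'
C=np.array([.4515,-.2817,0]); R=np.array([[.988,.155,0],[-.155,.988,0],[0,0,1.]])
from scipy.spatial.transform import Rotation as Ro
def where(target=None,tilt=0):
    """target: TCP in fixture mm; tilt deg about tool x after tool x=+y_fix"""
    s=r.state(); p=s['tool_pos']; T=np.array(s['tool_rot']).reshape(3,3)
    print('t',round(s['time_s'],2),'tcp fix mm',((p-C)@R*1e3).round(1),'F',np.round(s['force'],2),'w',round(s['width'],4))
    G=np.c_[R[:,1],R[:,0],[0,0,-1.]]@Ro.from_rotvec([np.radians(tilt),0,0]).as_matrix()
    rv=np.degrees(Ro.from_matrix(T.T@G).as_rotvec()); print('turn',rv.round(2))
    if target is not None:
        d=C+R@(np.array(target)/1e3)-p; print('shift tool now',(T.T@d*1e3).round(1),'after turn',(G.T@d*1e3).round(1))
E
python3 -c "
from h import *
where([40,0,260])"
```

```text
t 2.55 tcp fix mm [-281.7 -273.7  331.3] F [-1.45  0.23 -0.62] w 0.0002
turn [ 0.    0.   -0.18]
shift tool now [274.7 320.8  71.3] after turn [273.7 321.7  71.3]
```

>>> servo_tool:
  commands:
    - [255,[36.7,26,27.6],[0,0,-0.18]]
    - [255,[36.7,26,27.6],[0,0,0]]
    - [255,[36.7,26,27.6],[0,0,0]]
    - [255,[36.7,26,27.6],[0,0,0]]
    - [255,[36.7,26,27.6],[0,0,0]]

```text
time_s: 3.05
tool_pos: [0.2806, -0.3547, 0.1997]
tool_rot: [[0.161, 0.987, 0.0], [0.987, -0.161, -0.001], [-0.001, 0.001, -1.0]]
force: [0.4, -0.6, 0.9]
width: -0.0001
gripper_force: 0.0
```

>>> servo_tool:
  commands:
    - [255,[36.7,26,27.6],[0,0,0]]
    - [255,[36.7,26,27.6],[-7.5,0,0]]
    - [255,[0,0,0],[-7.5,0,0]]
    - [255,[0,0,0],[-7.5,0,0]]
    - [255,[0,0,0],[-7.5,0,0]]

```text
time_s: 3.55
tool_pos: [0.3398, -0.2949, 0.1489]
tool_rot: [[0.159, 0.852, 0.499], [0.987, -0.138, -0.08], [0.0, 0.505, -0.863]]
force: [0.3, -0.3, 0.3]
width: -0.0002
gripper_force: 0.0
```

```bash
cat >> h.py <<'E'
def wray(w,s,X):
    """project world points to wrist picture -> (row,col)"""
    M=w['mount'];T=np.array(s['tool_rot']).reshape(3,3)
    t=(np.atleast_2d(X)-s['tool_pos'])@T; c=(t-M[:3,3])@M[:3,:3]
    th=np.arctan2(np.hypot(c[:,0],c[:,1]),c[:,2]); ph=np.arctan2(c[:,1],c[:,0]); K=w['camera_matrix']
    return np.c_[K[1,2]+K[1,1]*th*np.sin(ph),K[0,2]+K[0,0]*th*np.cos(ph)]
def dial(name,zc,n=480):
    """rectified frontal view of dial plane x=-10, centre z=zc (mm), +-40 mm; right of picture = -y"""
    s=r.state(); w=cams.capture('wrist'); save(w,name+'_raw.png')
    a=np.linspace(-45,45,n); Y,Z=np.meshgrid(-a,zc-a)
    P=np.stack([np.full_like(Y,-10),Y,Z],-1).reshape(-1,3)/1e3
    rc=wray(w,s,C+P@R.T).astype(np.float32).reshape(n,n,2)
    im=cv2.remap(w['img'],rc[...,1],rc[...,0],cv2.INTER_CUBIC); cv2.imwrite('pics/'+name+'.png',im[:,:,::-1]); return w,s,im
E
python3 -c "
from h import *
where()
dial('d0',194)"
```

```text
t 3.55 tcp fix mm [-108.3  -30.4  148.9] F [ 0.32 -0.25  0.25] w -0.0002
turn [30.34  0.05 -0.25]
```

View pics/d0.png

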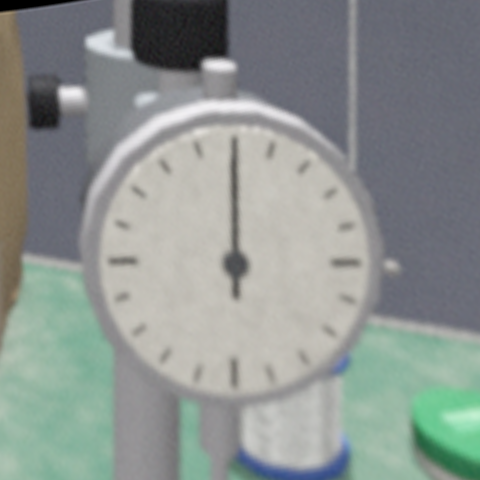

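The rectified dial is clear: the needle sits at 0 (up), with the dial centre at pixel (235,263) and a tick every 18°. I'll go over the knob now.

>>> servo_tool:
  commands:
    - [255,[0,25,-43],[0,0,0]]
    - [255,[0,25,-43],[0,0,0]]
    - [255,[0,15,-26],[7.5,0,0]]
    - [255,[0,0,0],[7.6,0,0]]
    - [255,[0,0,0],[7.6,0,0]]

```text
time_s: 4.1
tool_pos: [0.3397, -0.2959, 0.2805]
tool_rot: [[0.162, 0.979, 0.121], [0.987, -0.161, -0.024], [-0.004, 0.124, -0.992]]
force: [-0.4, -0.5, 0.0]
width: -0.0001
gripper_force: 0.0
```

>>> servo_tool:
  commands:
    - [255,[0,0,0],[7.6,0,-0.25]]
    - [255,[10,48,0],[0,0,0]]
    - [255,[10,48,0],[0,0,0]]
    - [255,[10,48,0],[0,0,0]]
    - [255,[0,4,10],[0,0,0]]

```text
time_s: 4.6
tool_pos: [0.4946, -0.287, 0.2649]
tool_rot: [[0.153, 0.988, -0.008], [0.988, -0.153, 0.001], [-0.0, -0.008, -1.0]]
force: [-0.4, -0.4, -1.0]
width: 0.0004
gripper_force: 0.0
```

```bash
python3 -c "
from h import *
where([40,0,245])"
```

```text
t 4.6 tcp fix mm [ 43.4   1.5 264.9] F [-0.4  -0.36 -0.97] w 0.0004
turn [-0.45  0.01  0.11]
shift tool now [-1.4 -3.3 20. ] after turn [-1.5 -3.4 19.9]
```

>>> servo_tool:
  commands:
    - [255,[-1.4,-3.4,15],[-0.45,0,0]]
    - [255,[0,0,8],[0,0,0]]
    - [255,[0,0,3],[0,0,0]]
    - [255,[0,0,2],[0,0,0]]
    - [255,[0,0,1.5],[0,0,0]]

```text
time_s: 5.1
tool_pos: [0.4867, -0.2891, 0.2383]
tool_rot: [[0.153, 0.988, 0.003], [0.988, -0.153, -0.002], [-0.001, 0.004, -1.0]]
force: [0.3, 0.6, -0.6]
width: -0.0003
gripper_force: 0.0
```

>>> servo_tool:
  commands:
    - [255,[0,0,1.5],[0,0,0]]
    - [255,[0,0,1.5],[0,0,0]]
    - [255,[0,0,1.5],[0,0,0]]
    - [255,[0,0,1.5],[0,0,0]]
    - [255,[0,0,1.5],[0,0,0]]

```text
time_s: 5.6
tool_pos: [0.4868, -0.2889, 0.2307]
tool_rot: [[0.152, 0.988, 0.003], [0.988, -0.152, -0.001], [-0.001, 0.003, -1.0]]
force: [-1.6, 0.5, 3.5]
width: -0.0001
gripper_force: 2.0
```

>>> servo_tool:
  commands:
    - [255,[0,0,1],[0,0,0]]
    - [255,[0,0,1],[0,0,0]]
    - [255,[0,0,1],[0,0,0]]
    - [255,[0,0,1],[0,0,0]]
    - [255,[0,0,1],[0,0,0]]

```text
time_s: 6.1
tool_pos: [0.4868, -0.2889, 0.2249]
tool_rot: [[0.152, 0.988, 0.003], [0.988, -0.152, -0.001], [-0.001, 0.003, -1.0]]
force: [-1.4, -1.0, 5.4]
width: -0.0001
gripper_force: 2.0
```

```bash
python3 -c "
from h import *
where([40,0,230])
s=r.state();w=cams.capture('wrist');save(w,'w1.png')"
```

```text
t 6.1 tcp fix mm [ 36.   -1.6 224.9] F [-1.44 -0.95  5.42] w -0.0001
turn [0.16 0.03 0.17]
shift tool now [ 1.6  4.  -5. ] after turn [ 1.6  4.  -5.1]
```

View pics/w1.png

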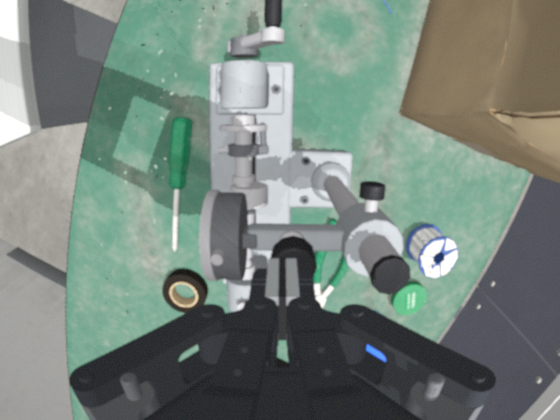

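The wrist view shows the shut fingertips on the black knob at about (250,292), clear of the column cap. I'll carry on lowering slowly.

>>> servo_tool:
  commands:
    - [255,[0,0,1],[0,0,0]]
    - [255,[0,0,1],[0,0,0]]
    - [255,[0,0,1],[0,0,0]]
    - [255,[0,0,1],[0,0,0]]
    - [255,[0,0,1],[0,0,0]]

```text
time_s: 6.65
tool_pos: [0.4868, -0.2889, 0.2199]
tool_rot: [[0.152, 0.988, 0.003], [0.988, -0.152, -0.001], [-0.0, 0.003, -1.0]]
force: [-1.5, -0.4, 4.7]
width: -0.0
gripper_force: 2.0
```

```bash
python3 -c "
from h import *
f=[]
for i in range(6): f.append(r.state()['force']); q=cams.capture('scene')
print(np.mean(f,0),np.std(f,0)); save(q,'s1.png')
X=(cloud(q)-C)@R; v=q['z_map']>0
for nm,(lo,hi) in {'ecc':((-.022,-.009,.07),(.022,.009,.112)),'gauge':((-.02,-.035,.15),(.02,.035,.26))}.items():
    m=v&np.all((X>lo)&(X<hi),-1); print(nm,m.sum(),np.percentile(X[m],[2,50,98],axis=0).round(4).tolist())
cv2.imwrite('pics/s1c.png',cv2.resize(q['img'][150:250,240:340,::-1],None,fx=6,fy=6,interpolation=cv2.INTER_CUBIC))
where()"
```

```text
[-0.25282059 -0.97040408  2.97952363] [0.73218248 0.34416917 0.95537347]
ecc 155 [[-0.0107, -0.0088, 0.0778], [0.004, -0.0026, 0.0964], [0.0201, 0.0084, 0.1082]]
gauge 451 [[-0.0111, -0.0249, 0.1606], [-0.0031, -0.0065, 0.1951], [0.0181, 0.0235, 0.21]]
t 6.95 tcp fix mm [ 36.   -1.7 219.7] F [-1.59 -1.24  2.07] w -0.0002
turn [0.14 0.02 0.17]
```

View pics/s1c.png

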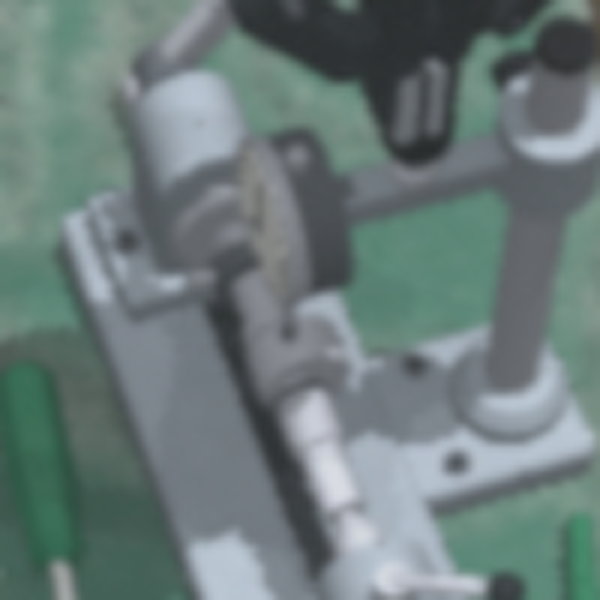

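The scene crop shows the ball close to the eccentric (288,330), and contact is unclear. I'll check the dial.

>>> servo_tool:
  commands:
    - [255,[0,0,-45],[0,0,0]]
    - [255,[-9,-48,0],[0,0,0]]
    - [255,[-9,-48,0],[0,0,0]]
    - [255,[-9,-48,0],[0,0,0]]
    - [255,[0,0,45],[0,0,0]]

```text
time_s: 7.45
tool_pos: [0.339, -0.2957, 0.2255]
tool_rot: [[0.155, 0.988, 0.011], [0.988, -0.155, -0.01], [-0.009, 0.013, -1.0]]
force: [1.2, -0.8, -0.7]
width: -0.0
gripper_force: 0.0
```

>>> servo_tool:
  commands:
    - [255,[0,0,45],[0,0,0]]
    - [255,[0,0,26],[-7.5,0,0]]
    - [255,[0,0,0],[-7.5,0,0]]
    - [255,[0,0,0],[-7.5,0,0]]
    - [255,[0,0,0],[-7.5,0,0]]

```text
time_s: 7.95
tool_pos: [0.3407, -0.2935, 0.1485]
tool_rot: [[0.152, 0.852, 0.501], [0.988, -0.131, -0.078], [-0.001, 0.507, -0.862]]
force: [0.3, -0.0, -0.1]
width: 0.0002
gripper_force: 0.0
```

```bash
cat >> h.py <<'E'
def needle(im):
    """needle angle deg clockwise from up; hub found as white face centre"""
    g=cv2.cvtColor(im,cv2.COLOR_RGB2GRAY); hsv=cv2.cvtColor(im,cv2.COLOR_RGB2HSV)
    c=cv2.HoughCircles(cv2.medianBlur(g,5),cv2.HOUGH_GRADIENT,1,300,param1=80,param2=25,minRadius=125,maxRadius=155)
    cx,cy,rad=c[0,0]
    win=cv2.GaussianBlur(g,(0,0),6)[int(cy)-25:int(cy)+25,int(cx)-25:int(cx)+25]
    j,i=np.unravel_index(win.argmin(),win.shape); hx,hy=int(cx)-25+i,int(cy)-25+j
    a=np.radians(np.arange(0,360,.25)); rr=np.arange(35,95)
    x=hx+np.outer(rr,np.sin(a)); y=hy-np.outer(rr,np.cos(a))
    pr=cv2.remap(cv2.GaussianBlur(g,(0,0),1.5),x.astype(np.float32),y.astype(np.float32),1).mean(0)
    pr=np.median(pr)-pr; k=pr.argmax(); ii=np.arange(k-24,k+25); wgt=np.clip(pr[ii%1440],0,None)**2
    print('circle',c[0,0].round(1),'hub',hx,hy,'needle deg',round((ii*wgt).sum()/wgt.sum()*.25,2),'contrast',pr.max().round(1)); return
E
python3 -c "
from h import *
where()
needle(cv2.imread('pics/d0.png')[:,:,::-1].copy())
w,s,im=dial('d1',182.5); needle(im)"
```

```text
t 7.95 tcp fix mm [-107.6  -28.8  148.5] F [ 0.3  -0.03 -0.14] w 0.0002
turn [30.46 -0.    0.17]
circle [232.5 258.5 134.2] hub 235 263 needle deg 359.26 contrast 86.1
circle [230.5 264.5 129.8] hub 235 275 needle deg 359.27 contrast 81.4
```

View pics/d1.png

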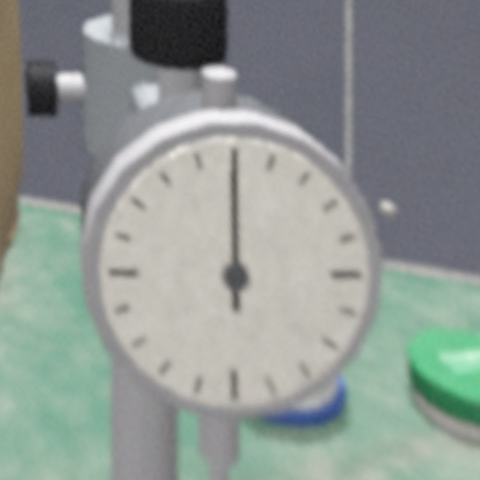

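The dial still reads 0 (hub at (235,275)), so there is no contact yet. A further 4 mm is always safe from here.

>>> servo_tool:
  commands:
    - [255,[0,22,-38],[0,0,0]]
    - [255,[0,22,-38],[0,0,0]]
    - [255,[0,14,-24],[7.6,0,0]]
    - [255,[0,0,0],[7.6,0,0]]
    - [255,[0,0,0],[7.6,0,0]]

```text
time_s: 8.5
tool_pos: [0.3407, -0.2942, 0.2663]
tool_rot: [[0.154, 0.981, 0.122], [0.988, -0.152, -0.023], [-0.004, 0.124, -0.992]]
force: [-1.0, -0.7, -0.6]
width: 0.0001
gripper_force: 0.0
```

>>> servo_tool:
  commands:
    - [255,[0,0,0],[7.6,0,0]]
    - [255,[9.5,49,0],[0,0,0]]
    - [255,[9.5,49,0],[0,0,0]]
    - [255,[9.5,48,0],[0,0,0]]
    - [255,[0,0,25],[0,0,0]]

```text
time_s: 9.0
tool_pos: [0.4946, -0.2871, 0.2386]
tool_rot: [[0.149, 0.989, -0.003], [0.989, -0.149, -0.001], [-0.002, -0.003, -1.0]]
force: [-0.2, -0.4, -1.3]
width: -0.0002
gripper_force: 0.0
```

```bash
python3 -c "
from h import *
where([38,0,221])"
```

```text
t 9.0 tcp fix mm [ 43.4   1.3 238.6] F [-0.16 -0.42 -1.3 ] w -0.0002
turn [-0.16  0.1   0.35]
shift tool now [-1.3 -5.4 17.6] after turn [-1.3 -5.4 17.6]
```

>>> servo_tool:
  commands:
    - [255,[-1.3,-5.4,10],[0,0,0]]
    - [255,[0,0,3],[0,0,0]]
    - [255,[0,0,0],[0,0,0]]

```text
time_s: 9.3
tool_pos: [0.4835, -0.288, 0.2253]
tool_rot: [[0.152, 0.988, -0.006], [0.988, -0.152, 0.0], [-0.0, -0.006, -1.0]]
force: [0.0, 0.5, 0.7]
width: 0.0005
gripper_force: 0.0
```

>>> servo_tool:
  commands:
    - [255,[0,5,2.5],[0,0,0]]
    - [255,[0,0,1.5],[0,0,0]]
    - [255,[0,0,1],[0,0,0]]
    - [255,[0,0,1],[0,0,0]]
    - [255,[0,0,1],[0,0,0]]

```text
time_s: 9.8
tool_pos: [0.4884, -0.289, 0.2193]
tool_rot: [[0.152, 0.988, -0.004], [0.988, -0.152, -0.0], [-0.001, -0.004, -1.0]]
force: [-0.4, 1.1, 4.0]
width: 0.0003
gripper_force: 2.0
```

>>> servo_tool:
  commands:
    - [255,[0,0,1],[0,0,0]]
    - [255,[0,0,1],[0,0,0]]
    - [255,[0,0,0.5],[0,0,0]]
    - [255,[0,0,0],[0,0,0]]

```text
time_s: 10.2
tool_pos: [0.4884, -0.289, 0.2165]
tool_rot: [[0.152, 0.988, -0.004], [0.988, -0.152, -0.0], [-0.001, -0.004, -1.0]]
force: [-0.3, 0.8, 4.9]
width: 0.0001
gripper_force: 2.5
```

>>> servo_tool:
  commands:
    - [255,[0,0,-45],[0,0,0]]
    - [255,[-9,-48,0],[0,0,0]]
    - [255,[-9,-48,0],[0,0,0]]
    - [255,[-9,-48,0],[0,0,0]]
    - [255,[0,0,45],[0,0,0]]

```text
time_s: 10.7
tool_pos: [0.3404, -0.296, 0.2225]
tool_rot: [[0.155, 0.988, 0.004], [0.988, -0.155, -0.01], [-0.009, 0.006, -1.0]]
force: [1.9, -0.8, 0.9]
width: 0.0001
gripper_force: 0.0
```

>>> servo_tool:
  commands:
    - [255,[0,0,45],[0,0,0]]
    - [255,[0,0,26],[-7.5,0,0]]
    - [255,[0,0,0],[-7.5,0,0]]
    - [255,[0,0,0],[-7.5,0,0]]
    - [255,[0,0,0],[-7.5,0,0]]

```text
time_s: 11.2
tool_pos: [0.3416, -0.2937, 0.1455]
tool_rot: [[0.153, 0.856, 0.495], [0.988, -0.132, -0.077], [-0.001, 0.501, -0.866]]
force: [-0.8, 0.4, 0.0]
width: -0.0001
gripper_force: 0.0
```

```bash
python3 -c "
from h import *
where()
w,s,im=dial('d2',172); needle(im)"
```

```text
t 11.2 tcp fix mm [-106.7  -28.9  145.5] F [-0.78  0.38  0.01] w -0.0001
turn [3.004e+01 3.000e-02 1.500e-01]
circle [230.5 228.5 131.7] hub 235 237 needle deg 46.72 contrast 83.7
```

The needle reads 1.3 mm of push-in, so contact came at knob-top z ≈ 217.8. The target is 213.8.

>>> servo_tool:
  commands:
    - [255,[0,22,-38],[0,0,0]]
    - [255,[0,22,-38],[0,0,0]]
    - [255,[0,14,-24],[7.5,0,0]]
    - [255,[0,0,0],[7.5,0,0]]
    - [255,[0,0,0],[7.5,0,0]]

```text
time_s: 11.75
tool_pos: [0.3425, -0.2945, 0.2633]
tool_rot: [[0.154, 0.981, 0.12], [0.988, -0.152, -0.023], [-0.004, 0.122, -0.993]]
force: [0.6, -0.7, -0.3]
width: -0.0003
gripper_force: 0.0
```

>>> servo_tool:
  commands:
    - [255,[0,0,0],[7.5,0,0]]
    - [255,[9.5,49,0],[0,0,0]]
    - [255,[9.5,49,0],[0,0,0]]
    - [255,[8.5,46,0],[0,0,0]]
    - [255,[0,0,25],[0,0,0]]

```text
time_s: 12.25
tool_pos: [0.4941, -0.2882, 0.2357]
tool_rot: [[0.149, 0.989, -0.003], [0.989, -0.149, -0.002], [-0.002, -0.003, -1.0]]
force: [-0.2, -0.5, -0.3]
width: -0.0002
gripper_force: 0.0
```

>>> servo_tool:
  commands:
    - [255,[0,0,12],[0,0,0]]
    - [255,[0,0,0],[0,0,0]]

```text
time_s: 12.45
tool_pos: [0.4876, -0.2879, 0.2209]
tool_rot: [[0.153, 0.988, -0.01], [0.988, -0.153, 0.003], [0.001, -0.01, -1.0]]
force: [0.2, 0.9, 0.2]
width: -0.0002
gripper_force: 0.0
```

```bash
python3 -c "
from h import *
where([38,0,213.7])"
```

```text
t 12.45 tcp fix mm [ 36.6  -0.5 220.9] F [0.16 0.88 0.17] w -0.0002
turn [-0.57 -0.06  0.14]
shift tool now [0.5 1.5 7.2] after turn [0.5 1.4 7.2]
```

>>> servo_tool:
  commands:
    - [255,[0,1.5,2.5],[-0.5,0,0]]
    - [255,[0,0,1.3],[0,0,0]]
    - [255,[0,0,0.8],[0,0,0]]
    - [255,[0,0,0.8],[0,0,0]]
    - [255,[0,0,0.8],[0,0,0]]

```text
time_s: 12.95
tool_pos: [0.4901, -0.2888, 0.218]
tool_rot: [[0.152, 0.988, 0.005], [0.988, -0.152, -0.002], [-0.001, 0.005, -1.0]]
force: [0.6, -0.7, 0.4]
width: -0.0001
gripper_force: 0.0
```

>>> servo_tool:
  commands:
    - [255,[0,0,0.8],[0,0,0]]
    - [255,[0,0,0.4],[0,0,0]]
    - [255,[0,0,0],[0,0,0]]

```text
time_s: 13.25
tool_pos: [0.4901, -0.2887, 0.2165]
tool_rot: [[0.152, 0.988, 0.004], [0.988, -0.152, -0.001], [-0.001, 0.005, -1.0]]
force: [-0.8, 0.9, 2.0]
width: 0.0
gripper_force: 0.9
```

>>> servo_tool:
  commands:
    - [255,[0,0,-45],[0,0,0]]
    - [255,[-9,-48,0],[0,0,0]]
    - [255,[-9,-48,0],[0,0,0]]
    - [255,[-9,-48,0],[0,0,0]]
    - [255,[0,0,45],[0,0,0]]

```text
time_s: 13.75
tool_pos: [0.3424, -0.2959, 0.2222]
tool_rot: [[0.155, 0.988, 0.014], [0.988, -0.155, -0.012], [-0.01, 0.015, -1.0]]
force: [1.6, -0.8, 0.7]
width: 0.0001
gripper_force: 0.0
```

>>> servo_tool:
  commands:
    - [255,[0,0,45],[0,0,0]]
    - [255,[0,0,26],[-7.5,0,0]]
    - [255,[0,0,0],[-7.5,0,0]]
    - [255,[0,0,0],[-7.5,0,0]]
    - [255,[0,0,0],[-7.5,0,0]]

```text
time_s: 14.25
tool_pos: [0.3442, -0.2937, 0.1451]
tool_rot: [[0.152, 0.851, 0.503], [0.988, -0.13, -0.079], [-0.002, 0.509, -0.861]]
force: [-0.4, 1.2, -0.5]
width: 0.0002
gripper_force: 0.0
```

```bash
python3 -c "
from h import *
where()
w,s,im=dial('d3',170); needle(im)"
```

```text
t 14.25 tcp fix mm [-104.2  -28.5  145.1] F [-0.39  1.21 -0.47] w 0.0002
turn [30.58  0.07  0.18]
circle [225.5 202.5 143.9] hub 234 226 needle deg 48.04 contrast 84.3
```

The push stopped short because I read the pose before it had settled. I'll repeat it with a check before leaving.

>>> servo_tool:
  commands:
    - [255,[0,22,-38],[0,0,0]]
    - [255,[0,22,-38],[0,0,0]]
    - [255,[0,14,-24],[7.5,0,0]]
    - [255,[0,0,0],[7.5,0,0]]
    - [255,[0,0,0],[7.5,0,0]]

```text
time_s: 14.8
tool_pos: [0.344, -0.2942, 0.2628]
tool_rot: [[0.154, 0.98, 0.129], [0.988, -0.152, -0.025], [-0.005, 0.131, -0.991]]
force: [0.0, -1.2, -0.3]
width: 0.0005
gripper_force: 0.0
```

>>> servo_tool:
  commands:
    - [255,[0,0,0],[7.5,0,0]]
    - [255,[9.5,48,0],[0,0,0]]
    - [255,[9.5,48,0],[0,0,0]]
    - [255,[9,47,0],[0,0,0]]
    - [255,[0,0,25],[0,0,0]]

```text
time_s: 15.3
tool_pos: [0.495, -0.2873, 0.2367]
tool_rot: [[0.149, 0.989, 0.007], [0.989, -0.149, -0.004], [-0.003, 0.007, -1.0]]
force: [0.5, -0.8, -0.5]
width: 0.0001
gripper_force: 0.0
```

>>> servo_tool:
  commands:
    - [255,[0,0,14],[0,0,0]]
    - [255,[0,0,0],[0,0,0]]
    - [255,[0,0,0],[0,0,0]]
    - [255,[0,0,0],[0,0,0]]

```text
time_s: 15.7
tool_pos: [0.4893, -0.2881, 0.2238]
tool_rot: [[0.153, 0.988, 0.006], [0.988, -0.153, -0.003], [-0.002, 0.007, -1.0]]
force: [0.8, -0.7, -0.0]
width: -0.0001
gripper_force: 0.0
```

>>> servo_tool:
  commands:
    - [255,[0,0,4],[0,0,0]]
    - [255,[0,0,2.5],[0,0,0]]
    - [255,[0,0,0.8],[0,0,0]]
    - [255,[0,0,0.8],[0,0,0]]
    - [255,[0,0,0.8],[0,0,0]]

```text
time_s: 16.2
tool_pos: [0.4894, -0.2878, 0.214]
tool_rot: [[0.152, 0.988, 0.005], [0.988, -0.152, -0.002], [-0.001, 0.005, -1.0]]
force: [-3.1, 0.1, 5.1]
width: 0.0003
gripper_force: 2.6
```

>>> servo_tool:
  commands:
    - [255,[0,0,0.8],[0,0,0]]
    - [255,[0,0,0.5],[0,0,0]]
    - [255,[0,0,0],[0,0,0]]
    - [255,[0,0,0],[0,0,0]]

```text
time_s: 16.6
tool_pos: [0.4895, -0.2878, 0.2125]
tool_rot: [[0.152, 0.988, 0.005], [0.988, -0.152, -0.002], [-0.001, 0.005, -1.0]]
force: [-1.4, 0.2, 5.4]
width: 0.0
gripper_force: 2.6
```

>>> servo_tool:
  commands:
    - [255,[0,0,-45],[0,0,0]]
    - [255,[-9,-48,0],[0,0,0]]
    - [255,[-9,-48,0],[0,0,0]]
    - [255,[-9,-48,0],[0,0,0]]
    - [255,[0,0,45],[0,0,0]]

```text
time_s: 17.1
tool_pos: [0.3418, -0.2947, 0.2173]
tool_rot: [[0.155, 0.988, 0.014], [0.988, -0.155, -0.012], [-0.009, 0.015, -1.0]]
force: [1.5, -1.5, 0.9]
width: 0.0001
gripper_force: 0.0
```

>>> servo_tool:
  commands:
    - [255,[0,0,45],[0,0,0]]
    - [255,[0,0,26],[-7.5,0,0]]
    - [255,[0,0,0],[-7.5,0,0]]
    - [255,[0,0,0],[-7.5,0,0]]
    - [255,[0,0,0],[-7.5,0,0]]

```text
time_s: 17.6
tool_pos: [0.3435, -0.2925, 0.1402]
tool_rot: [[0.152, 0.851, 0.502], [0.988, -0.13, -0.079], [-0.002, 0.509, -0.861]]
force: [-1.5, 0.6, -0.4]
width: 0.0001
gripper_force: 0.0
```

```bash
python3 -c "
from h import *
where()
w,s,im=dial('d4',166); needle(im)"
```

```text
t 17.6 tcp fix mm [-105.   -27.4  140.2] F [-1.52  0.61 -0.39] w 0.0001
turn [30.57  0.05  0.17]
circle [232.5 223.5 136.2] hub 235 226 needle deg 190.44 contrast 82.7
```

View pics/d4.png

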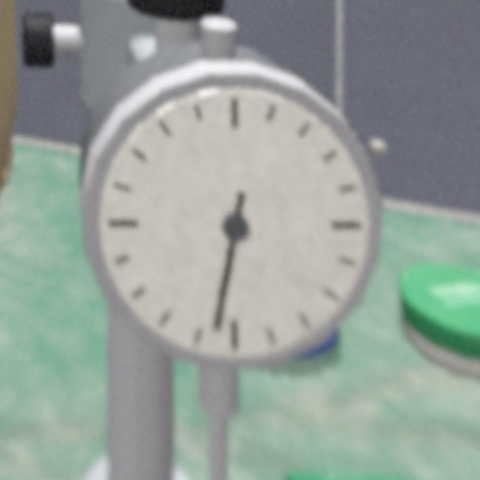

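The dial shows 5.3 mm (needle just past half a turn), a bit deep. I'll grip the knob across y and lift it 1.3 mm.

>>> servo_tool:
  commands:
    - [255,[0,23,-39],[0,0,0]]
    - [255,[0,23,-39],[0,0,0]]
    - [255,[0,14,-24],[7.6,0,0]]
    - [255,[0,0,0],[7.6,0,0]]
    - [255,[0,0,0],[7.6,0,0]]

```text
time_s: 18.15
tool_pos: [0.3441, -0.2932, 0.2607]
tool_rot: [[0.154, 0.98, 0.124], [0.988, -0.152, -0.024], [-0.004, 0.126, -0.992]]
force: [-0.0, 0.3, 0.2]
width: 0.0002
gripper_force: 0.0
```

>>> servo_tool:
  commands:
    - [105,[0,0,0],[7.6,0,0]]
    - [105,[9.5,48,0],[0,0,0]]
    - [105,[9.5,48,0],[0,0,0]]
    - [105,[9,47,0],[0,0,8.4]]
    - [105,[0,0,0],[0,0,8.4]]
  grip_force: 20

```text
time_s: 18.65
tool_pos: [0.4934, -0.2852, 0.2535]
tool_rot: [[0.434, 0.901, -0.009], [0.901, -0.434, 0.003], [-0.001, -0.009, -1.0]]
force: [-0.6, -0.2, -0.4]
width: 0.0503
gripper_force: 0.0
```

>>> servo_tool:
  commands:
    - [105,[0,0,0],[0,0,8.4]]
    - [105,[0,0,0],[0,0,8.4]]
    - [105,[0,0,0],[0,0,8.4]]
    - [105,[0,0,0],[0,0,8.4]]
    - [105,[0,0,0],[0,0,8.4]]

```text
time_s: 19.15
tool_pos: [0.4897, -0.2865, 0.2577]
tool_rot: [[0.927, 0.375, -0.005], [0.375, -0.927, -0.001], [-0.005, -0.001, -1.0]]
force: [0.5, 0.0, 0.0]
width: 0.0504
gripper_force: 0.0
```

>>> servo_tool:
  commands:
    - [105,[0,0,0],[0,0,8.4]]
    - [105,[0,0,0],[0,0,8.4]]
    - [105,[0,0,0],[0,0,8.4]]
    - [105,[0,0,0],[0,0,6]]
    - [105,[0,0,0],[0,0,0]]

```text
time_s: 19.65
tool_pos: [0.4897, -0.2865, 0.2577]
tool_rot: [[0.988, -0.154, -0.004], [-0.154, -0.988, -0.001], [-0.004, 0.001, -1.0]]
force: [0.3, 0.2, 0.8]
width: 0.0502
gripper_force: 0.0
```

```bash
python3 -c "
from h import *
where([39.5,0,190])"
```

```text
t 19.65 tcp fix mm [ 38.5   1.2 257.7] F [0.29 0.24 0.81] w 0.0502
turn [ -0.13   0.24 -89.92]
shift tool now [ 1.3  1.1 67.7] after turn [-1.2  1.  67.7]
```

>>> servo_tool:
  commands:
    - [105,[1.3,1.2,25],[0,0,0]]
    - [105,[0,0,20],[0,0,0]]
    - [105,[0,0,12],[0,0,0]]
    - [105,[0,0,9],[0,0,0]]
    - [105,[0,0,0],[0,0,0]]

```text
time_s: 20.15
tool_pos: [0.4901, -0.2877, 0.1909]
tool_rot: [[0.989, -0.151, -0.004], [-0.151, -0.989, 0.001], [-0.005, -0.0, -1.0]]
force: [0.1, -0.5, 0.1]
width: 0.0499
gripper_force: 0.0
```

>>> servo_tool:
  commands:
    - [160,[0,0,0],[0,0,0]]
    - [175,[0,0,0],[0,0,0]]
    - [190,[0,0,0],[0,0,0]]
    - [210,[0,0,0],[0,0,0]]
    - [210,[0,0,0],[0,0,0]]

```text
time_s: 20.65
tool_pos: [0.491, -0.2867, 0.1933]
tool_rot: [[0.989, -0.15, -0.001], [-0.15, -0.989, 0.002], [-0.001, -0.001, -1.0]]
force: [-0.1, 6.7, 1.7]
width: 0.023
gripper_force: 20.6
```

>>> servo_tool:
  commands:
    - [210,[0,0,0],[0,0,0]]
    - [210,[0,0,0],[0,0,0]]

```text
time_s: 20.85
tool_pos: [0.4911, -0.2867, 0.1933]
tool_rot: [[0.989, -0.15, -0.001], [-0.15, -0.989, 0.002], [-0.001, -0.002, -1.0]]
force: [0.1, 6.2, 2.2]
width: 0.0232
gripper_force: 20.6
```

>>> servo_tool:
  commands:
    - [210,[0,0,-0.5],[0,0,0]]
    - [210,[0,0,-0.5],[0,0,0]]
    - [210,[0,0,-0.3],[0,0,0]]
    - [210,[0,0,0],[0,0,0]]
    - [210,[0,0,0],[0,0,0]]

```text
time_s: 21.35
tool_pos: [0.491, -0.2867, 0.1933]
tool_rot: [[0.989, -0.15, -0.002], [-0.15, -0.989, 0.002], [-0.002, -0.002, -1.0]]
force: [3.2, 4.8, -2.8]
width: 0.0228
gripper_force: 20.2
```

>>> servo_tool:
  commands:
    - [210,[0,0,-0.6],[0,0,0]]
    - [210,[0,0,-0.6],[0,0,0]]
    - [210,[0,0,-0.6],[0,0,0]]
    - [210,[0,0,-0.4],[0,0,0]]
    - [210,[0,0,0],[0,0,0]]

```text
time_s: 21.85
tool_pos: [0.491, -0.2866, 0.1942]
tool_rot: [[0.989, -0.151, -0.003], [-0.151, -0.989, 0.003], [-0.003, -0.002, -1.0]]
force: [6.3, 3.3, -8.0]
width: 0.023
gripper_force: 20.1
```

Up 0.9 mm so far; a little more.

>>> servo_tool:
  commands:
    - [210,[0,0,-0.4],[0,0,0]]
    - [210,[0,0,0],[0,0,0]]

```text
time_s: 22.05
tool_pos: [0.491, -0.2866, 0.1946]
tool_rot: [[0.989, -0.15, -0.003], [-0.15, -0.989, 0.003], [-0.003, -0.002, -1.0]]
force: [4.9, 3.7, -7.8]
width: 0.0232
gripper_force: 20.0
```

>>> servo_tool:
  commands:
    - [210,[0,0,1],[0,0,0]]
    - [210,[0,0,0.8],[0,0,0]]
    - [105,[0,0,0],[0,0,0]]
    - [105,[0,0,0],[0,0,0]]
    - [105,[0,0,0],[0,0,0]]

```text
time_s: 22.55
tool_pos: [0.4904, -0.2882, 0.1946]
tool_rot: [[0.988, -0.152, -0.002], [-0.152, -0.988, -0.001], [-0.002, 0.001, -1.0]]
force: [-0.1, -0.2, -0.4]
width: 0.0501
gripper_force: 0.0
```

>>> servo_tool:
  commands:
    - [105,[0,0,-30],[0,0,0]]
    - [105,[0,0,-40],[0,0,0]]
    - [105,[-49,0,0],[0,0,-8.5]]
    - [105,[-48,7,0],[0,0,-8.5]]
    - [105,[-46,14,0],[0,0,-8.5]]

```text
time_s: 23.05
tool_pos: [0.3532, -0.3056, 0.2652]
tool_rot: [[0.959, 0.282, -0.002], [0.282, -0.959, -0.001], [-0.002, 0.001, -1.0]]
force: [0.6, -0.7, 0.1]
width: 0.0499
gripper_force: 0.0
```

>>> servo_tool:
  commands:
    - [105,[0,0,0],[0,0,-8.5]]
    - [105,[0,0,0],[0,0,-8.5]]
    - [105,[0,0,0],[0,0,-8.5]]
    - [105,[0,0,0],[0,0,-8.5]]
    - [105,[0,0,0],[0,0,-8.5]]

```text
time_s: 23.55
tool_pos: [0.3545, -0.3063, 0.2649]
tool_rot: [[0.518, 0.855, -0.002], [0.855, -0.518, -0.001], [-0.002, -0.002, -1.0]]
force: [0.1, 0.9, -0.1]
width: 0.0501
gripper_force: 0.0
```

```bash
python3 -c "
from h import *
where([-105,-28,142],-30)"
```

```text
t 23.55 tcp fix mm [-92.1 -39.3 264.9] F [ 0.09  0.85 -0.09] w 0.0501
turn [-29.73   5.91 -21.76]
shift tool now [  5.8 -16.1 122.9] after turn [ 11.3 -72.7  99.9]
```

>>> servo_tool:
  commands:
    - [105,[3,-8,45],[0,0,-7.4]]
    - [105,[3,-8,45],[0,0,-7.5]]
    - [105,[0,0,32],[0,0,-7.5]]
    - [105,[5,0,0],[-7.5,0,0]]
    - [105,[0,0,0],[-7.5,0,0]]

```text
time_s: 24.05
tool_pos: [0.3441, -0.2879, 0.1412]
tool_rot: [[0.158, 0.954, 0.256], [0.988, -0.152, -0.04], [0.001, 0.259, -0.966]]
force: [-0.6, -0.2, -0.2]
width: 0.0505
gripper_force: 0.0
```

>>> servo_tool:
  commands:
    - [105,[0,0,0],[-7.5,0,0]]
    - [105,[0,0,0],[-7.5,0,0]]

```text
time_s: 24.25
tool_pos: [0.3439, -0.2889, 0.1436]
tool_rot: [[0.159, 0.853, 0.496], [0.987, -0.136, -0.083], [-0.003, 0.503, -0.864]]
force: [0.6, 0.3, -0.7]
width: 0.0501
gripper_force: 0.0
```

```bash
python3 -c "
from h import *
where([27,162,190])
w,s,im=dial('d5',168); needle(im)
p=cams.capture('top'); q=cams.capture('scene')
for P in (p,q):
    X=(cloud(P)-C)@R; v=P['z_map']>0
    m=v&np.all((X>(-.02,.148,.07))&(X<(.07,.178,.16)),-1); print(m.sum(),np.median(X[m],0).round(4),np.percentile(X[m],[5,95],axis=0).round(4).tolist())
    m=v&np.all((X>(-.05,.08,.07))&(X<(.05,.13,.16)),-1); print('headstock top',np.percentile(X[m][:,2],98),X[m][:,1].max())
"
```

```text
t 24.25 tcp fix mm [-105.2  -23.8  143.6] F [ 0.56  0.32 -0.68] w 0.0501
turn [30.21  0.23 -0.19]
shift tool now [186.2 137.2  25.5] after turn [185.8 132.2 -46.4]
circle [231.5 223.5 132.2] hub 235 232 needle deg 155.65 contrast 78.0
118 [0.0271 0.1629 0.1227] [[0.0216, 0.1495, 0.1192], [0.0333, 0.1767, 0.1259]]
headstock top 0.11528206352119426 0.1298496444428913
69 [0.0264 0.1631 0.1249] [[0.0221, 0.1493, 0.1201], [0.034, 0.1761, 0.1287]]
headstock top 0.11581503534446647 0.12997912348835897
```

The dial reads 4.34 mm, which is good. The headstock top is 116 mm and the handle is at about (27,160,117). On to the handle.

>>> servo_tool:
  commands:
    - [105,[46.5,0,0],[7.5,0,0]]
    - [105,[46.5,0,0],[7.5,0,0]]
    - [105,[46.5,0,0],[7.5,0,0]]
    - [105,[46.5,0,0],[7.5,0,0]]
    - [105,[0,40,-25],[0,0,0]]

```text
time_s: 24.9
tool_pos: [0.4133, -0.1056, 0.1664]
tool_rot: [[0.151, 0.989, -0.011], [0.989, -0.151, -0.0], [-0.002, -0.011, -1.0]]
force: [0.2, -0.2, 0.4]
width: 0.0499
gripper_force: 0.0
```

>>> servo_tool:
  commands:
    - [105,[0,45,-15],[0,0,0]]
    - [105,[0,45,-10],[0,0,0]]
    - [105,[0,0,20],[0,0,0]]
    - [105,[0,0,0],[0,0,0]]

```text
time_s: 25.3
tool_pos: [0.5023, -0.1252, 0.1699]
tool_rot: [[0.158, 0.987, -0.008], [0.987, -0.158, -0.001], [-0.002, -0.008, -1.0]]
force: [-2.4, 0.1, -0.2]
width: 0.0504
gripper_force: 0.0
```

```bash
python3 -c "
from h import *
where([26,162,105])"
```

```text
t 25.3 tcp fix mm [ 25.9 162.5 169.9] F [-2.37  0.05 -0.18] w 0.0504
turn [-0.44  0.11 -0.18]
shift tool now [-0.4  0.6 64.9] after turn [-0.5  0.1 64.9]
```

>>> servo_tool:
  commands:
    - [105,[0,0,40],[0,0,0]]
    - [105,[0,0,25],[0,0,0]]
    - [160,[0,0,0],[0,0,0]]
    - [230,[0,0,0],[0,0,0]]
    - [230,[0,0,0],[0,0,0]]
  grip_force: 20

```text
time_s: 25.8
tool_pos: [0.503, -0.1259, 0.1101]
tool_rot: [[0.159, 0.987, 0.003], [0.987, -0.159, -0.001], [-0.001, 0.003, -1.0]]
force: [2.5, 1.1, 0.0]
width: 0.0126
gripper_force: 21.8
```

>>> servo_tool:
  commands:
    - [230,[0,0,0],[0,0,0]]
    - [230,[0,0,0],[0,0,0]]

```text
time_s: 26.0
tool_pos: [0.503, -0.1259, 0.1099]
tool_rot: [[0.159, 0.987, 0.003], [0.987, -0.159, -0.001], [-0.001, 0.003, -1.0]]
force: [3.4, 0.9, 6.2]
width: 0.0126
gripper_force: 22.3
```

```bash
python3 -c "
from h import *
where()"
```

```text
t 26.0 tcp fix mm [ 26.8 162.  109.9] F [3.44 0.92 6.24] w 0.0126
turn [ 0.19  0.03 -0.21]
```

>>> servo_tool:
  commands:
    - [230,[0,-5.3,-5.5],[0,0,0]]
    - [230,[0,-5.7,-3.6],[0,0,0]]
    - [230,[0,-6.1,-1.7],[0,0,0]]
    - [230,[0,-6.2,-0.7],[0,0,0]]
    - [230,[0,-6.3,0.1],[0,0,0]]

```text
time_s: 26.5
tool_pos: [0.4709, -0.1205, 0.1162]
tool_rot: [[0.159, 0.987, -0.005], [0.987, -0.159, 0.001], [0.001, -0.005, -1.0]]
force: [9.0, 0.2, -25.8]
width: 0.0125
gripper_force: 19.7
```

>>> servo_tool:
  commands:
    - [230,[0,-6.2,1.1],[0,0,0]]
    - [230,[0,-6,2],[0,0,0]]
    - [230,[0,-5.6,2.9],[0,0,0]]
    - [230,[0,-5.1,3.7],[0,0,0]]
    - [230,[0,-4.5,4.4],[0,0,0]]

```text
time_s: 27.0
tool_pos: [0.4481, -0.1166, 0.1053]
tool_rot: [[0.158, 0.987, 0.008], [0.987, -0.158, -0.001], [0.001, 0.008, -1.0]]
force: [22.0, -0.3, -17.0]
width: 0.0124
gripper_force: 19.7
```

>>> servo_tool:
  commands:
    - [230,[0,-3.7,5],[0,0,0]]
    - [230,[0,0,0],[0,0,0]]
    - [230,[0,0,0],[0,0,0]]

```text
time_s: 27.3
tool_pos: [0.4449, -0.116, 0.1008]
tool_rot: [[0.158, 0.987, 0.009], [0.987, -0.158, -0.001], [0.001, 0.009, -1.0]]
force: [21.5, 1.4, -15.6]
width: 0.0131
gripper_force: 19.6
```

```bash
python3 -c "
from h import *
where()
s=r.state();w=cams.capture('wrist'); print(wray(w,s,C+R@np.array([-.01,0,.17])))"
```

```text
t 27.3 tcp fix mm [-32.2 162.6 100.8] F [ 21.51   1.38 -15.57] w 0.0131
turn [ 0.52 -0.03 -0.19]
[[524.33572848 319.25275692]]
```

>>> servo_tool:
  commands:
    - [230,[0,4,3],[0,0,0]]
    - [105,[0,0,0],[0,0,0]]
    - [105,[0,0,0],[0,0,0]]
    - [105,[0,0,-42],[0,0,0]]
    - [105,[0,-45,0],[0,0,0]]

```text
time_s: 27.85
tool_pos: [0.406, -0.1114, 0.1456]
tool_rot: [[0.158, 0.987, 0.01], [0.987, -0.158, -0.005], [-0.003, 0.011, -1.0]]
force: [-0.2, -0.5, 1.8]
width: 0.0506
gripper_force: 0.0
```

>>> servo_tool:
  commands:
    - [105,[0,-32,0],[0,0,0]]
    - [105,[-46.5,0,0],[-7.5,0,0]]
    - [105,[-46.5,0,0],[-7.5,0,0]]
    - [105,[-46.5,0,0],[-7.5,0,0]]
    - [105,[-46.5,0,0],[-7.5,0,0]]

```text
time_s: 28.35
tool_pos: [0.3399, -0.2898, 0.1414]
tool_rot: [[0.159, 0.853, 0.497], [0.987, -0.134, -0.086], [-0.007, 0.504, -0.864]]
force: [0.7, 1.0, -0.5]
width: 0.0502
gripper_force: 0.0
```

```bash
cat >>h.py <<'E'
def handle():
    for n in ('top','scene'):
        P=cams.capture(n); X=(cloud(P)-C)@R; v=P['z_map']>0; im=P['img'].max(2)
        m=v&np.all((X>(-.06,.150,.05))&(X<(.06,.176,.16)),-1)&(im<90)
        Y=X[m]; a=np.median(Y,0)*1e3
        print(n,m.sum(),a.round(1),'theta~',round(np.arctan2(a[0],a[2]-5-85),3))
E
python3 -c "
from h import *
where()
w,s,im=dial('d6',168); needle(im); handle()"
```

```text
t 28.35 tcp fix mm [-109.   -25.3  141.4] F [ 0.71  1.   -0.45] w 0.0502
turn [30.28  0.44 -0.13]
circle [225.5 213.5 148.7] hub 235 231 needle deg 31.82 contrast 82.2
top 103 [-34.4 163.3 110.2] theta~ -1.04
scene 46 [-34.9 164.  112.8] theta~ -0.993
```

View pics/d6.png

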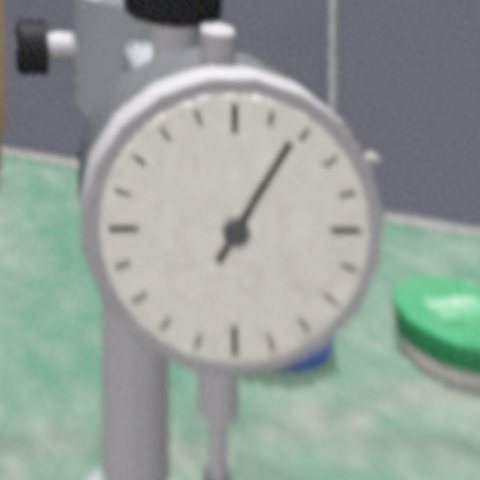

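The rectified dial shows the needle at about 32°. Since the crank has moved towards the high point, I read that as 10.90 mm (one turn plus). Using the known eccentric geometry, the high point comes out near -1.12 rad. I'll take a sample on the far side to pin it down.

>>> servo_tool:
  commands:
    - [105,[46.8,0,0],[7.5,0,0]]
    - [105,[46.8,0,0],[7.5,0,0]]
    - [105,[46.8,0,0],[7.5,0,0]]
    - [105,[46.8,0,0],[7.6,0,0]]
    - [105,[0,45,0],[0,0,0]]

```text
time_s: 29.0
tool_pos: [0.4159, -0.1033, 0.1405]
tool_rot: [[0.147, 0.989, -0.005], [0.989, -0.147, -0.0], [-0.001, -0.005, -1.0]]
force: [0.2, -1.0, 0.6]
width: 0.0503
gripper_force: 0.0
```

>>> servo_tool:
  commands:
    - [105,[0,29,20],[0,0,0]]
    - [105,[0,0,22],[0,0,0]]
    - [105,[0,0,0],[0,0,0]]
    - [105,[0,0,0],[0,0,0]]

```text
time_s: 29.4
tool_pos: [0.4429, -0.1137, 0.0974]
tool_rot: [[0.156, 0.988, -0.003], [0.988, -0.156, 0.0], [-0.0, -0.003, -1.0]]
force: [-0.0, -0.2, -0.4]
width: 0.0502
gripper_force: 0.0
```

```bash
python3 -c "
from h import *
where([-34.7,162,93.5])"
```

```text
t 29.4 tcp fix mm [-34.5 164.6  97.4] F [-0.05 -0.23 -0.42] w 0.0502
turn [-0.2   0.01 -0.07]
shift tool now [-2.6 -0.2  3.9] after turn [-2.6 -0.2  3.9]
```

>>> servo_tool:
  commands:
    - [160,[-2.5,0,3.5],[0,0,0]]
    - [190,[0,0,0],[0,0,0]]
    - [230,[0,0,0],[0,0,0]]
    - [230,[0,0,0],[0,0,0]]

```text
time_s: 29.8
tool_pos: [0.4428, -0.1176, 0.094]
tool_rot: [[0.159, 0.987, -0.001], [0.987, -0.159, 0.0], [0.0, -0.001, -1.0]]
force: [1.4, -1.0, 0.8]
width: 0.0126
gripper_force: 21.7
```

```bash
python3 -c "
from h import *
where()"
```

```text
t 29.8 tcp fix mm [-34.  160.8  94. ] F [ 1.35 -1.01  0.81] w 0.0126
turn [-0.07 -0.02 -0.21]
```

>>> servo_tool:
  commands:
    - [230,[0,-2.9,6.1],[0,0,0]]
    - [230,[0,-1.9,6],[0,0,0]]
    - [230,[0,-0.9,6.2],[0,0,0]]
    - [230,[0,0,6.3],[0,0,0]]
    - [230,[0,0.6,4.2],[0,0,0]]

```text
time_s: 30.3
tool_pos: [0.44, -0.1171, 0.0656]
tool_rot: [[0.158, 0.987, 0.005], [0.987, -0.158, -0.001], [0.0, 0.005, -1.0]]
force: [11.2, -1.6, 4.7]
width: 0.0125
gripper_force: 22.1
```

>>> servo_tool:
  commands:
    - [230,[0,0,0],[0,0,0]]
    - [230,[0,0,0],[0,0,0]]

```text
time_s: 30.5
tool_pos: [0.44, -0.1171, 0.0655]
tool_rot: [[0.158, 0.987, 0.005], [0.987, -0.158, -0.001], [0.0, 0.005, -1.0]]
force: [12.8, -2.5, 0.1]
width: 0.0128
gripper_force: 21.7
```

```bash
python3 -c "
from h import *
where()"
```

```text
t 30.5 tcp fix mm [-36.9 160.9  65.5] F [12.76 -2.46  0.13] w 0.0128
turn [ 0.29 -0.01 -0.19]
```

>>> servo_tool:
  commands:
    - [230,[0,3,0],[0,0,0]]
    - [105,[0,0,0],[0,0,0]]
    - [105,[0,0,0],[0,0,0]]
    - [105,[0,0,-42],[0,0,0]]
    - [105,[0,-36,-34],[0,0,0]]

```text
time_s: 31.0
tool_pos: [0.4053, -0.1114, 0.1407]
tool_rot: [[0.158, 0.987, -0.005], [0.988, -0.158, 0.002], [0.001, -0.006, -1.0]]
force: [-0.2, -0.3, 0.7]
width: 0.0502
gripper_force: 0.0
```

>>> servo_tool:
  commands:
    - [105,[0,-36,0],[0,0,0]]
    - [105,[-46.5,0,0],[-7.5,0,0]]
    - [105,[-46.5,0,0],[-7.5,0,0]]
    - [105,[-46.5,0,0],[-7.5,0,0]]
    - [105,[-46.5,0,0],[-7.5,0,0]]

```text
time_s: 31.5
tool_pos: [0.3394, -0.2904, 0.1412]
tool_rot: [[0.158, 0.854, 0.495], [0.987, -0.135, -0.082], [-0.003, 0.502, -0.865]]
force: [1.8, 1.0, 0.4]
width: 0.0503
gripper_force: 0.0
```

```bash
python3 -c "
from h import *
where()
w,s,im=dial('d7',168); needle(im); handle()
from scipy.optimize import brentq,least_squares
"
```

```text
t 31.5 tcp fix mm [-109.4  -26.   141.2] F [1.85 1.04 0.38] w 0.0503
turn [30.11  0.22 -0.14]
circle [231.5 226.5 133.8] hub 234 232 needle deg 335.38 contrast 78.5
top 94 [-38.2 163.4  77.8] theta~ -1.879
scene 48 [-38.6 162.9  79.7] theta~ -1.832
```

```bash
python3 - <<'E'
import numpy as np
from scipy.optimize import least_squares
f=lambda d:5*np.cos(d)+np.sqrt(400-25*np.sin(d)**2)
h=np.array([4.34,10.90,9.34]); xg=np.array([26.8,-34.,-36.9+.5]); xc=np.array([26.8,-34.6,-38.4]); zc=np.array([123.8,111.5,78.8])
def res(p,wc,wg):
    th=p[:3]; t0,A,b,c,bc=p[3:]; x=42*np.sin(th); z=42*np.cos(th)+85
    return np.r_[(A+f(th-t0)-h)/.04,(x+b-xg)/1*wg,(x+bc-xc)/1*wc,(z+c-zc)/1*wc,(z[1]-z[2]-28.5)/1*wg,(c-5.5)/1.5,b/3,bc/3]
for wc,wg in((1,1),(1,.2),(.3,1)):
    s=least_squares(res,[.6,-1.05,-1.8,-1.1,-10,1,5,1],args=(wc,wg)); p=s.x
    print(p.round(3),'cost',s.cost.round(2),'peak',(p[4]+25).round(2))
E
```

```text
[  0.638  -1.093  -1.838  -1.116 -14.124   2.953   5.686   2.117] cost 6.13 peak 10.88
[  0.647  -1.048  -1.851  -1.117 -14.087   1.353   5.427   1.678] cost 0.83 peak 10.91
[  0.617  -1.148  -1.862  -1.139 -14.12    3.421   5.903   1.9  ] cost 3.04 peak 10.88
```

>>> servo_tool:
  commands:
    - [105,[46.8,0,0],[7.5,0,0]]
    - [105,[46.8,0,0],[7.5,0,0]]
    - [105,[46.8,0,0],[7.5,0,0]]
    - [105,[46.5,0,0],[7.5,0,0]]
    - [105,[0,45,0],[0,0,0]]

```text
time_s: 32.15
tool_pos: [0.415, -0.1046, 0.1411]
tool_rot: [[0.147, 0.989, -0.007], [0.989, -0.147, 0.001], [0.0, -0.007, -1.0]]
force: [0.4, -0.9, 2.0]
width: 0.0503
gripper_force: 0.0
```

>>> servo_tool:
  commands:
    - [105,[-1,27,20],[0,0,0]]
    - [105,[0,0,40],[0,0,0]]
    - [105,[0,0,17],[0,0,0]]
    - [105,[0,0,0],[0,0,0]]
    - [105,[0,0,0],[0,0,0]]

```text
time_s: 32.65
tool_pos: [0.4406, -0.1158, 0.0639]
tool_rot: [[0.156, 0.988, -0.003], [0.988, -0.156, 0.001], [0.001, -0.004, -1.0]]
force: [-0.6, -0.7, 0.4]
width: 0.0501
gripper_force: 0.0
```

```bash
python3 -c "
from h import *
where([-37.5,161,63])"
```

```text
t 32.65 tcp fix mm [-36.5 162.2  63.9] F [-0.57 -0.72  0.43] w 0.0501
turn [-0.2  -0.03 -0.03]
shift tool now [-1.2 -1.   0.9] after turn [-1.2 -1.   0.9]
```

>>> servo_tool:
  commands:
    - [160,[-1,-1,0],[0,0,0]]
    - [190,[0,0,0],[0,0,0]]
    - [230,[0,0,0],[0,0,0]]
    - [230,[0,0,0],[0,0,0]]

```text
time_s: 33.05
tool_pos: [0.4403, -0.1181, 0.0646]
tool_rot: [[0.158, 0.987, 0.001], [0.987, -0.158, 0.001], [0.001, 0.001, -1.0]]
force: [4.5, -0.1, 1.8]
width: 0.0124
gripper_force: 21.8
```

>>> servo_tool:
  commands:
    - [230,[0,-1.2,-6],[0,0,0]]
    - [230,[0,-0.4,-6.1],[0,0,0]]
    - [230,[0,0.5,-6],[0,0,0]]
    - [230,[0,1.5,-5.9],[0,0,0]]
    - [230,[0,2.3,-5.7],[0,0,0]]

```text
time_s: 33.55
tool_pos: [0.442, -0.1185, 0.093]
tool_rot: [[0.158, 0.987, -0.002], [0.987, -0.158, 0.001], [0.001, -0.003, -1.0]]
force: [6.8, -2.2, -5.6]
width: 0.0127
gripper_force: 21.1
```

>>> servo_tool:
  commands:
    - [230,[0,0,0],[0,0,0]]
    - [230,[0,0,0],[0,0,0]]

```text
time_s: 33.75
tool_pos: [0.4423, -0.1185, 0.0934]
tool_rot: [[0.158, 0.987, -0.002], [0.987, -0.158, 0.001], [0.001, -0.002, -1.0]]
force: [4.1, -1.4, 0.7]
width: 0.0125
gripper_force: 21.6
```

>>> servo_tool:
  commands:
    - [230,[0,0.8,-0.6],[0,0,0]]
    - [105,[0,0,0],[0,0,0]]
    - [105,[0,0,0],[0,0,0]]
    - [105,[0,0,-42],[0,0,0]]
    - [105,[0,-36,-6],[0,0,0]]

```text
time_s: 34.25
tool_pos: [0.41, -0.1137, 0.146]
tool_rot: [[0.157, 0.988, 0.003], [0.988, -0.157, -0.001], [-0.0, 0.003, -1.0]]
force: [0.2, 0.8, 0.6]
width: 0.0504
gripper_force: 0.0
```

>>> servo_tool:
  commands:
    - [105,[0,-36,0],[0,0,0]]
    - [105,[-46.5,0,0],[-7.5,0,0]]
    - [105,[-46.5,0,0],[-7.5,0,0]]
    - [105,[-46.5,0,0],[-7.5,0,0]]
    - [105,[-46.5,0,0],[-7.5,0,0]]

```text
time_s: 34.75
tool_pos: [0.3418, -0.2923, 0.1429]
tool_rot: [[0.158, 0.854, 0.496], [0.987, -0.135, -0.082], [-0.003, 0.503, -0.864]]
force: [1.9, 1.0, -0.3]
width: 0.0503
gripper_force: 0.0
```

```bash
python3 -c "
from h import *
where()
for i in range(4):
    w,s,im=dial('d8%d'%i,168); needle(im)
handle()"
```

```text
t 34.75 tcp fix mm [-106.7  -27.4  142.9] F [ 1.91  0.99 -0.28] w 0.0503
turn [30.18  0.2  -0.11]
circle [231.5 225.5 133.9] hub 235 231 needle deg 32.19 contrast 85.2
circle [231.5 223.5 131.2] hub 234 232 needle deg 31.96 contrast 82.9
circle [229.5 222.5 130.1] hub 235 231 needle deg 31.77 contrast 84.9
circle [231.5 226.5 133.8] hub 235 232 needle deg 31.56 contrast 84.3
top 95 [-35.9 162.9 106.6] theta~ -1.138
scene 48 [-36.8 164.  108.7] theta~ -1.1
```

```bash
python3 -c "
from h import *
print(job.job_done())"
```

```text
the job is handed in; nothing more can be done
None
```

The job is handed in: the shaft stands at top dead centre (about -1.1 rad at the crank, estimated within 0.03 rad) with the dial reading about 10.9 mm and the hand off; the indicator went in 5.3 mm at first, so I lifted it back to 4.3 mm before turning.

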